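# Park the indexing plunger and open the hub fixture

### The job

The sliding jaw of the hub-truing fixture is locked by a spring plunger. Pull the plunger's knob up, twist it and feel for the rest notch until the plunger stays seated in it by itself, let go of the knob, and then slide the jaw by its tab fully open, up against its end stop. Do not force the plunger, neither when twisting it in the notch nor by shoving the jaw while it is locked; leave the knob parked in its notch and the pedal, spanner and tyre lever where they lie.

Things in the scene. Friction and masses are not known exactly. Their poses are not given: they have to be found in the camera images.
- fixture: Hub-truing fixture bolted to the worktop: aluminium plate 90 x 280 x 12 mm, dark steel housing (60 x 58 mm, top 50 mm above the worktop), sliding jaw. Origin: on the worktop, near the plate's middle (5 mm short of it along y); y runs along the plate from housing to jaw, the way the jaw opens; z up. The knob's axis is at (0, -55) mm here.
- plunger: The plunger that stands upright in the housing: this is its fixed brass barrel, 17 mm across, origin 53 mm above the worktop on the knob's axis. Its sprung locking pin, cross pin and knob count as part of it.
- knob_grip (a point): Middle of the knob's grip: an upright black bar 42 mm long (along x here), 13 mm thick (y), 24 mm high, ends round, on the plunger's axis; the point is 90 mm above the worktop while the plunger is down. Pinch it from above across the 13 mm. The cross pin is parallel to the bar. The point rises and turns with the knob.
- lift (a joint): How far the plunger is pulled up (m): 0 down and locked, 0.013 upper limit. A spring pulls it down, 4.5 N at 0 and 7 N at 0.010, damped. Above 0.009 the cross pin clears the ring and the knob can be twisted. Let go on a land it stays at 0.009: not parked. In a rest notch it sits at 0.006: parked, jaw free (the jaw is free from 0.004 up).
- knob (a joint): Twist (rad), positive counter-clockwise from above; 0: bar parallel to the fixture's x. Starts within 0.05 of 0. The rest notch differs on every fixture: its centre is anywhere from 43 to 71 degrees of twist, on either side. A narrow land comes before it, a broad one after it (always at 76 to 104). Sliding on a land takes about 0.04 N m; in the notch a wall stops the twist and the torque climbs.
- jaw (a joint): How far the jaw is slid open (m): 0 at the start, locked by the plunger with 1 mm of play; 0.060 at the end stop. Slides along the fixture's y with about 3 N of friction and stays where left. A second index hole passes the plunger at 0.030; an unparked plunger would drop into it.
- tab_grip (a point): Grip point in the middle of the jaw's upright aluminium tab: 30 mm along the fixture's x, 14 mm thick along its y, foot 50 and top 86 mm above the worktop; the point is 70 mm above the worktop, moves with the jaw and starts 110 mm from the knob's axis. Take it from above across the 14 mm.
- pedal: Bystander: black flat pedal, 67 x 120 x 23 mm with its spindle, lying between the robot and the housing; origin at its underside.
- spanner: Bystander: steel combination spanner 170 x 39 x 10 mm, lying beyond the fixture; origin at its underside.
- tyre_lever: Bystander: tyre lever, 18 x 110 x 8 mm, lying between the robot and the jaw; origin at its underside.
- ring_top (a point): Centre of the top of the steel notch ring (54 mm across) round the plunger, under the knob, 62 mm above the worktop. Its top has two wide slots in which the square 4 mm cross pin stands while down, flat lands, and a rest notch on either side, 3 mm deep, 6 mm wide with upright walls: in it the knob has 2 to 3 degrees of play each way, then the wall stops it. Fixed; frame as the fixture's.

How it is judged:
On the way:
1. the plunger sits by itself in a rest notch, let go of, with the jaw still at its old place (value of joint lift between 0.0048 and 0.0072 m and (value of joint knob above 0.55 rad or value of joint knob below -0.55 rad) and value of joint jaw below 0.005 m and contact force between the fingers and plunger below 0.1 N), for 0.2 s.
At the end, for the whole second after the job is handed in: The plunger is parked in a rest notch (pulled up 4.8 to 7.2 mm, so neither down nor on a land, twisted more than 0.55 rad either way) and the jaw stands within 3 mm of its end stop, at rest (value of joint lift between 0.0048 and 0.0072 m and (value of joint knob above 0.55 rad or value of joint knob below -0.55 rad) and value of joint jaw above 0.057 m and velocity of joint jaw below 0.005 m/s); the robot touches nothing.
It fails at once if the plunger is forced: more than 40 N between its pins and the fixture (ring or jaw) (contact force between plunger and fixture above 40 N).
It fails at once if a bystander is pushed more than 25 mm (distance of any of pedal, spanner, tyre_lever from where it was at the start of the episode above 0.025 m).
It also fails if it takes over 67 s, if anything falls off the work surface, if the arm or the gripper's body presses on something with over 40 N, if the wrist force passes 120 N, or if a joint passes its speed limit or range.

### The arm

A 7-joint arm with a two-finger parallel gripper is mounted at the origin on a cart in front of the work surface, level with it; the furniture and walls round the work are solid. World frame = base frame: x ahead of the robot, y to its left, z up, the work surface at z = 0. Lengths are in m, angles in rad, forces in N, time in s.
With the tool pointing down it reaches from about 0.4 to 0.875 m from the base axis. Payload 19.3 kg.
Tool frame: the origin (TCP) lies between the finger pads; the fingertips stand 17 mm ahead of it and the grasp point (between the pads) lies 2 mm behind it (bot.tips_ahead is the z of the fingertips in the tool frame, in m); z points along the fingers, y is the direction in which the jaws open and shut (so a half turn about z gives the same grasp; the last joint's range is limited). The gripper opens to 85 mm and grips with 20 to 120 N. Pads are 22 mm wide; open, the fingers measure 114 mm over their backs; the gripper's body (76 mm by 85 mm) begins 54 mm behind the grasp point. The pads swing forward as they close: fully open they stand 13 mm farther back than shut.
Start: joints at [1.247, 0.521, -0.036, 1.599, 0.021, 1.021, -0.113], TCP at [0.157, -0.605, 0.248] pointing down, gripper open.
Joint ranges: [-2.91, 2.91], [-0.3, 2.13], [-1.5, 1.42], [0.17, 2.43], [-1.26, 4.41], [0.16, 1.93], [-2.52, 2.52]. Speed limits (rad/s): [1.89, 1.89, 2.39, 2.39, 3.01, 3.01, 3.01].

### API

Orientations are given as [roll, pitch, yaw] about the fixed x, y, z axes, in that order (R = Rz(yaw) Ry(pitch) Rx(roll)).
In Python, from workcell import telemetry, cams, job, bot gives the robot as it stands.
- The arm moves only by the tool arm_command, never from a script. Its argument "deltas" is a list of rows, each a list of 7 numbers: the opening, from -1 (shut) to 1 (fully open), so that 0 is half open, then the shift along the tool's x, y, z normalised to -1 to 1, where 1 is 150 mm, then the turn, a rotation vector about the tool's x, y, z normalised to -1 to 1, where 1 is 45 degrees. In form: [[hand, tx, ty, tz, rx, ry, rz], ...]. A call has 1 to 8 rows; each row is the pose to reach, as a shift and turn from the pose commanded when the call began, along the tool's axes at that moment; what a row does not reach only later rows make up. A row lasts 1/8 s, in which the tool goes at most 62.5 mm and 10.7 degrees, less where a joint would pass 70% of its speed; a pose out of reach is approached as far as the arm can. A call with a number of a shift or a turn outside -1 to 1 is refused whole. A call with a gripper value outside its range is refused whole. The fingers move at their own pace and stop on an object; "newtons" is the grip in N (left out, the last holds). Time passes only in rows, so rows that repeat a pose let the fingers close. It gives the time, the measured TCP pose, the force and the opening at its end, in the units of the state.
- telemetry.observe(): the state, without advancing time (a new reading comes with each control period).
- cams.grab_frame(name): name is "side" or "top"; returns the picture (480x640x3 uint8, blue, green, red); there is no depth.
- cams.get_calibration(name): a dict with "fx", "fy", "cx", "cy" (pixels), "R" (3x3) and "t" (3): a world point X has camera coordinates R X + t. Camera axes: x right, y down, z forward; pixel columns grow to the right and rows downward; lengths in m; the calibration is good to about 2 mm. A picture is of the moment at which its call begins. get_calibration takes no time and is no camera call.
- job.job_done(): hands the job in, once; it reports no verdict.
The state is a dict: "clock": time; "qpos": joint angles; "qd": joint speeds; "joint_efforts": joint torques, N m; "position": TCP position; "tool_rot": TCP orientation; "force": force on the tool from outside, world axes, zero at the start; "moment": the same for the moment, N m; "grip_width": finger opening in m.
Only numpy, scipy, OpenCV 4.12 (cv2) and the standard library are available. Lean on these libraries where they do the work, as an engineer would, in place of code of your own. Each camera call takes 0.05 s, during which the arm holds its last target.

## Working session

There is one attempt and no reset: what is moved stays moved. The work goes in short steps, Python scripts to look and compute and a tool call to move; the robot and the scene stay as the last step left them, time stands still between calls to the robot, and variables do not carry over. Pictures are saved under pics/ and viewed, and the job is handed in when it is done.

Besides the shell and the picture viewer there is one more tool, called after "Emit:" by a JSON object that holds its "method" and its "body", one argument or row to a line. arm_command: Moves the arm, as the interface text tells. Its arguments: {"type":"object","properties":{"deltas":{"type":"array","items":{"type":"array","items":{"type":"number"}}},"newtons":{"type":"number"}},"required":["deltas"]}

```bash
mkdir -p pics; ls; python3 - <<'E'
from workcell import telemetry, cams, job, bot
import cv2
print(telemetry.observe())
for n in("side","top"):
    im=cams.grab_frame(n); cv2.imwrite(f"pics/{n}0.png",im); print(n,cams.get_calibration(n))
print(bot.tips_ahead)
E
```

```text
pics
{'clock': 0.0, 'qpos': array([ 1.24680648,  0.5220212 , -0.03630298,  1.59999086,  0.02119342,
        1.02112129, -0.11281215]), 'qd': array([ 0.00039477, -0.00055282,  0.00076773,  0.00121088, -0.00046016,
        0.00118657,  0.00125994]), 'joint_efforts': array([-1.75153004e-04, -9.27128720e+01,  1.98004268e+00, -3.69937384e+01,
        1.78249466e-02,  8.26110248e-03, -6.61084891e-05]), 'position': array([ 0.15679453, -0.60468315,  0.24772766]), 'tool_rot': array([-3.14044019e+00,  8.97553320e-05,  2.53742847e-01]), 'force': array([-0.29199528,  0.20502161,  0.86977911]), 'moment': array([-0.02163802, -0.01029003, -0.03138279]), 'grip_width': 0.08545571534053781}
side {'fx': 471.14244491569434, 'fy': 471.14244491569434, 'cx': 325.7228450154596, 'cy': 234.45945211138454, 'R': array([[ 0.98425228, -0.17666855, -0.0059718 ],
       [-0.09398548, -0.49440013, -0.86413844],
       [ 0.14971363,  0.85109149, -0.50321874]]), 't': array([-0.49272974,  0.09310608,  0.85762468])}
top {'fx': 527.9749928856606, 'fy': 527.9749928856606, 'cx': 328.5866240104875, 'cy': 242.70179578117498, 'R': array([[-0.02554495, -0.99935178, -0.02536673],
       [-0.99032296,  0.02876041, -0.13576919],
       [ 0.13641074,  0.02165304, -0.9904157 ]]), 't': array([-0.0202071 ,  0.53060447,  0.87955034])}
0.017
```

View pics/side0.png

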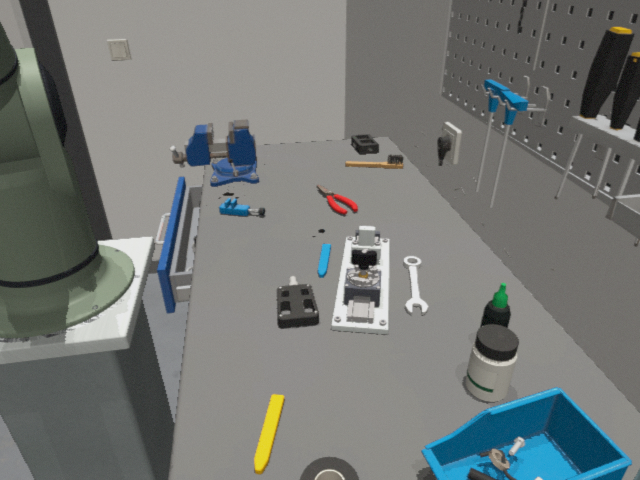

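View pics/top0.png

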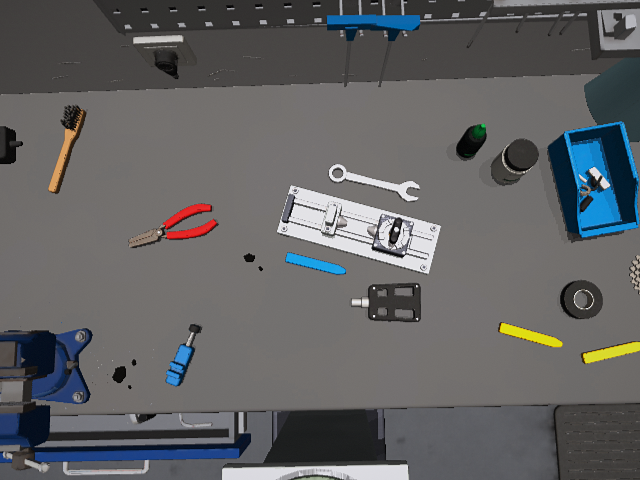

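The top picture shows the fixture at about (360,228), with the knob near (396,230) and the tab near (331,218). The pedal is below it at (395,302), the lever at (315,264) and the spanner above. I'll enlarge this area.

```bash
python3 - <<'E'
import cv2
im=cv2.imread("pics/top0.png"); c=im[175:285,270:450]; cv2.imwrite("pics/topc.png",cv2.resize(c,None,fx=4.4,fy=4.4,interpolation=cv2.INTER_CUBIC))
im=cv2.imread("pics/side0.png"); c=im[220:335,320:400]; cv2.imwrite("pics/sidec.png",cv2.resize(c,None,fx=5,fy=5,interpolation=cv2.INTER_CUBIC))
E
```

```text
(no output)
```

View pics/topc.png

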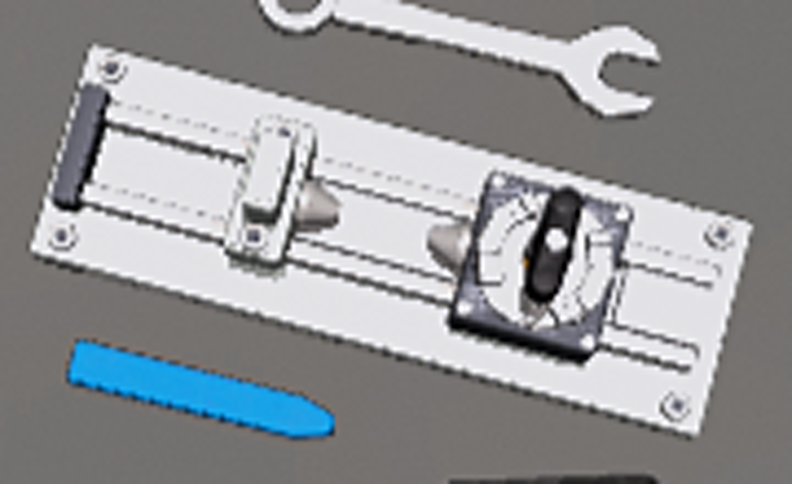

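View pics/sidec.png

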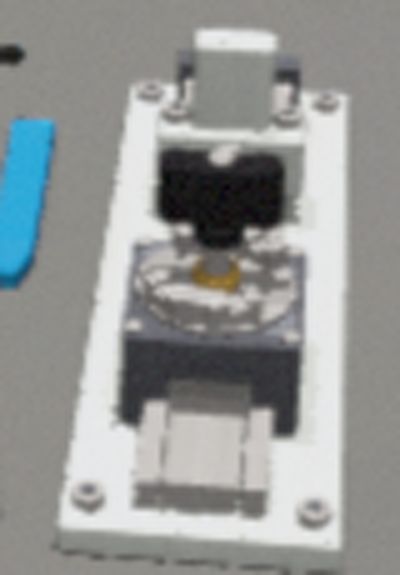

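```bash
cat > h.py <<'E'
import numpy as np
from workcell import telemetry,cams,bot
from scipy.optimize import least_squares
def proj(n,X):
    c=cams.get_calibration(n); p=np.atleast_2d(X)@np.array(c["R"]).T+c["t"]
    return np.c_[c["fx"]*p[:,0]/p[:,2]+c["cx"],c["fy"]*p[:,1]/p[:,2]+c["cy"]]
def fx2w(f,P):
    P=np.atleast_2d(P); c,s=np.cos(f[2]),np.sin(f[2])
    return np.c_[f[0]+c*P[:,0]-s*P[:,1],f[1]+s*P[:,0]+c*P[:,1],P[:,2]]
E
python3 - <<'E'
from h import *
# fixture pts: plate corners top z 12
P=np.array([[45,145,12],[45,-135,12],[-45,-135,12],[-45,145,12]])/1e3
top=np.array([(95,45),(752,220),(697,437),(32,255)])/4.4+[270,175]
side=np.array([(347,95),(343,548),(60,545),(128,83)])/5+[320,220]
for w in ("top","side","both"):
    def r(f):
        W=fx2w(f,P); o=[]
        if w!="side": o.append(proj("top",W)-top)
        if w!="top": o.append(proj("side",W)-side)
        return np.concatenate(o).ravel()
    s=least_squares(r,[.55,0,-.2]); f=s.x; print(w,f,np.abs(s.fun).max(),s.fun.round(1))
    print(fx2w(f,[[0,-.055,.09],[0,.055,.07]]))
    for n in("top","side"):
        sc,o=(4.4,[270,175]) if n=="top" else (5,[320,220])
        print(n,(proj(n,fx2w(f,[[0,-.055,.102],[-.021,-.055,.102],[.021,-.055,.102],[0,.055,.086],[-.015,.055,.086],[.015,.055,.086]]))-o)*sc)
E
```

```text
top [ 0.554716   -0.09360074 -0.29748498] 0.9500913078688313 [-1.  -0.1  0.7  0.5  0.8 -0.1 -0.6 -0.4]
[[ 0.53859459 -0.14618496  0.09      ]
 [ 0.57083741 -0.04101652  0.07      ]]
top [[557.56351351 240.87774285]
 [543.00733599 295.77253275]
 [572.03060323 186.31892413]
 [268.49683889 171.07716864]
 [257.75906237 209.08910429]
 [279.1888446  133.22726259]]
side [[222.0117889  154.53014413]
 [157.22455215 150.72834496]
 [287.17958771 158.35427517]
 [235.20801219  32.5814692 ]
 [194.3411724   30.40924777]
 [276.22585604  34.76171706]]
side [ 0.55315363 -0.09937875 -0.29131692] 1.9599453282831405 [-0.3  0.1  0.8  1.6 -0.4 -2.  -0.2  0.2]
[[ 0.53735687 -0.1520614   0.09      ]
 [ 0.5689504  -0.04669609  0.07      ]]
top [[573.83254013 243.75092758]
 [559.66698882 298.76621532]
 [587.91110502 189.07347229]
 [283.76898945 175.57049489]
 [273.29765861 213.67240668]
 [294.19553219 137.63155307]]
side [[222.77626895 164.49232091]
 [157.51642836 160.84925214]
 [288.40281865 168.15586088]
 [234.09781936  40.52459715]
 [192.97595881  38.44826125]
 [275.36491191  42.60826615]]
both [ 0.55435058 -0.09524911 -0.29429529] 3.8632916862293314 [-0.2  0.3  1.6  0.4  1.9 -0.1  0.3  0.  -0.2 -0.9  0.5 -0.2 -0.4 -3.9
  0.2 -0.8]
[[ 0.53839697 -0.14788448  0.09      ]
 [ 0.57030418 -0.04261373  0.07      ]]
top [[562.24843602 241.27531311]
 [547.88414019 296.22350082]
 [576.52467554 186.66396997]
 [272.79050965 172.34711081]
 [262.18377871 210.39956766]
 [283.35195265 134.45712795]]
side [[222.7142225  157.348004  ]
 [157.78497083 153.6401655 ]
 [288.01575139 161.07710171]
 [234.8903355   34.806365  ]
 [193.94855909  32.68973613]
 [275.97973937  36.93062598]]
```

Emit:
{"method": "arm_command", "body": {
  "deltas": [
    [0.2, 0.4, -0.28, 0, 0, 0, 0],
    [0.2, 0.8, -0.58, 0, 0, 0, 0],
    [0.2, 0.8, -0.58, 0, 0, 0, 0]
  ],
  "newtons": 40
}}

```text
clock: 0.48
position: [0.2535, -0.4879, 0.2482]
tool_rot: [-3.141, -0.001, 0.257]
force: [-0.5, -1.0, 0.0]
grip_width: 0.0511
```

Emit:
{"method": "arm_command", "body": {
  "deltas": [
    [0.2, 0.4, -0.28, 0, 0, 0, 0],
    [0.2, 0.8, -0.58, 0, 0, 0, 0],
    [0.2, 0.8, -0.58, 0, 0, 0, 0]
  ]
}}

```text
clock: 0.85
position: [0.3476, -0.3733, 0.2483]
tool_rot: [-3.141, -0.001, 0.258]
force: [0.3, -1.4, -0.7]
grip_width: 0.0511
```

Emit:
{"method": "arm_command", "body": {
  "deltas": [
    [0.2, 0.4, -0.28, 0, 0, 0, 0],
    [0.2, 0.8, -0.58, 0, 0, 0, 0],
    [0.2, 0.8, -0.58, 0, 0, 0, 0]
  ]
}}

```text
clock: 1.23
position: [0.4418, -0.2587, 0.2482]
tool_rot: [-3.141, -0.001, 0.258]
force: [-1.1, -0.9, -0.4]
grip_width: 0.0511
```

```bash
cat >> h.py <<'E'
from scipy.spatial.transform import Rotation as Ro
def tgt(pos,yaw,base=None):
    o=telemetry.observe(); p=np.array(o["position"]); R=Ro.from_euler("xyz",o["tool_rot"])
    if base is not None: p=np.array(base[0]); R=Ro.from_euler("xyz",base[1])
    T=Ro.from_euler("xyz",[np.pi,0,yaw])
    print("t",round(o["clock"],3),"p",p.round(4),"rpy",R.as_euler("xyz").round(4),"q",np.round(o["qpos"],2),"F",np.round(o["force"],1),"M",np.round(o["moment"],2),"g",round(o["grip_width"],4))
    print("shift",(R.inv().apply(np.array(pos)-p)/.15).round(3),"turn",((R.inv()*T).as_rotvec()/(np.pi/4)).round(3))
E
python3 -c "
from h import *
tgt([.5386,-.1463,.15],-.2945)"
```

```text
t 1.225 p [ 0.4418 -0.2587  0.2482] rpy [-3.1408e+00 -5.0000e-04  2.5790e-01] q [ 0.55  0.35 -0.18  1.89  0.07  0.91 -0.97] F [-1.1 -0.9 -0.4] M [-0.03  0.03  0.05] g 0.0511
shift [ 0.815 -0.559  0.655] turn [-0.001 -0.     0.703]
```

Emit:
{"method": "arm_command", "body": {
  "deltas": [
    [0.2, 0.3, -0.2, 0, 0, 0, 0.2],
    [0.2, 0.6, -0.4, 0.1, 0, 0, 0.4],
    [0.2, 0.81, -0.55, 0.4, 0, 0, 0.6],
    [0.2, 0.81, -0.55, 0.65, 0, 0, 0.7],
    [0.2, 0.81, -0.55, 0.65, 0, 0, 0.7],
    [0.2, 0.81, -0.55, 0.65, 0, 0, 0.7]
  ]
}}

```text
clock: 1.98
position: [0.537, -0.1522, 0.1521]
tool_rot: [3.142, -0.001, -0.295]
force: [0.2, -0.4, 0.2]
grip_width: 0.0506
```

```bash
python3 -c "
from h import *
import cv2
tgt([.5386,-.1463,.089],-.2945)
for n,s in(('top',np.s_[150:300,300:500]),('side',np.s_[180:330,270:470])):
    cv2.imwrite(f'pics/{n}1.png',cv2.resize(cams.grab_frame(n)[s],None,fx=4,fy=4,interpolation=cv2.INTER_CUBIC))
"
```

```text
t 1.975 p [ 0.537  -0.1522  0.1521] rpy [ 3.1416e+00 -1.0000e-03 -2.9490e-01] q [ 0.23  0.54 -0.08  1.86  0.06  0.74 -1.75] F [ 0.2 -0.4  0.2] M [-0.03 -0.02  0.03] g 0.0506
shift [-0.002 -0.041  0.42 ] turn [ 0.    -0.001 -0.001]
```

View pics/side1.png

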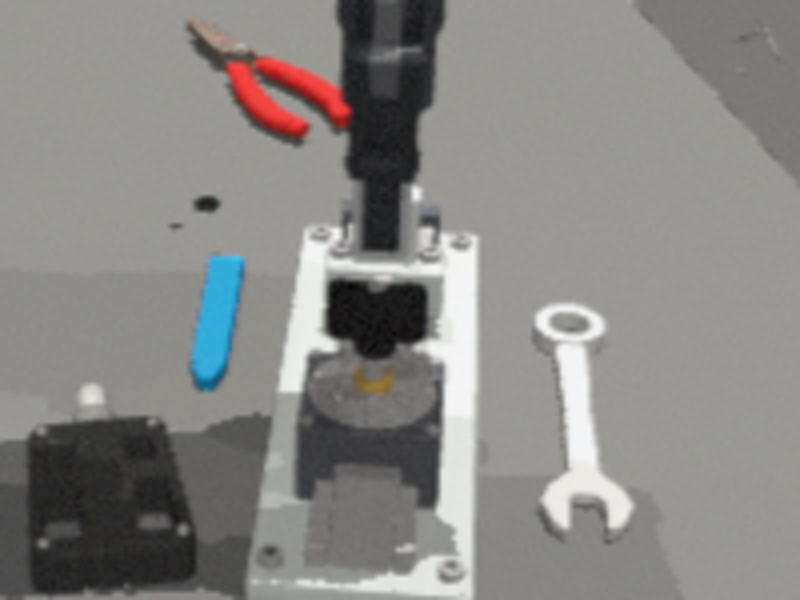

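View pics/top1.png

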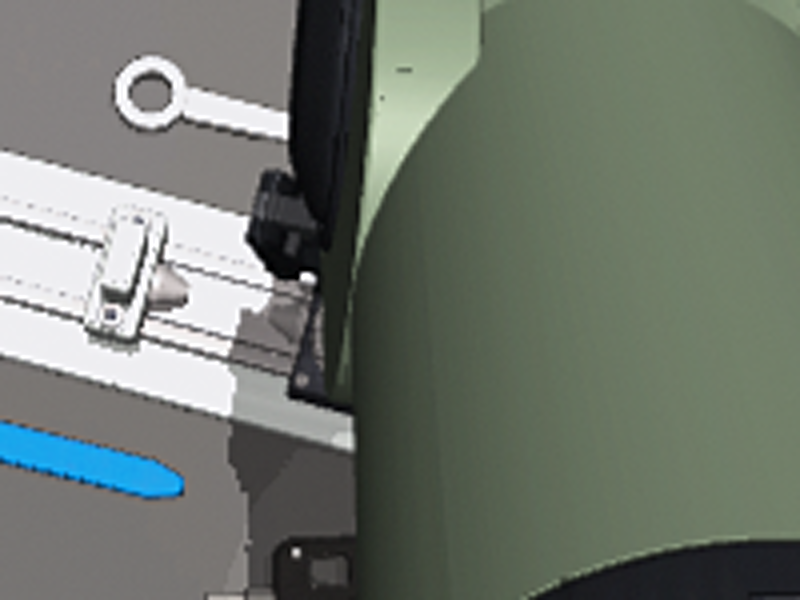

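The side view shows the finger at column 380 in line with the knob at 377, with the pads above the bar. I'll descend now.

Emit:
{"method": "arm_command", "body": {
  "deltas": [
    [0.2, 0, -0.04, 0, 0, 0, 0],
    [0.2, 0, -0.04, 0.15, 0, 0, 0],
    [0.2, 0, -0.04, 0.3, 0, 0, 0],
    [0.2, 0, -0.04, 0.42, 0, 0, 0],
    [0.2, 0, -0.04, 0.42, 0, 0, 0]
  ]
}}

```text
clock: 2.7
position: [0.5381, -0.1456, 0.0871]
tool_rot: [3.142, 0.002, -0.296]
force: [-0.3, -0.4, 0.5]
grip_width: 0.0512
```

```bash
python3 -c "
from h import *
import cv2
tgt([.5386,-.1463,.089],-.2945)
for n,s in(('side',np.s_[180:330,270:470]),):
    cv2.imwrite(f'pics/{n}2.png',cv2.resize(cams.grab_frame(n)[s],None,fx=4,fy=4,interpolation=cv2.INTER_CUBIC))
"
```

```text
t 2.7 p [ 0.5381 -0.1456  0.0871] rpy [ 3.1415e+00  1.6000e-03 -2.9580e-01] q [ 0.21  0.64 -0.07  1.9   0.08  0.61 -1.78] F [-0.3 -0.4  0.5] M [ 0.02  0.06 -0.01] g 0.0512
shift [ 0.005  0.003 -0.013] turn [ 0.     0.002 -0.002]
```

View pics/side2.png

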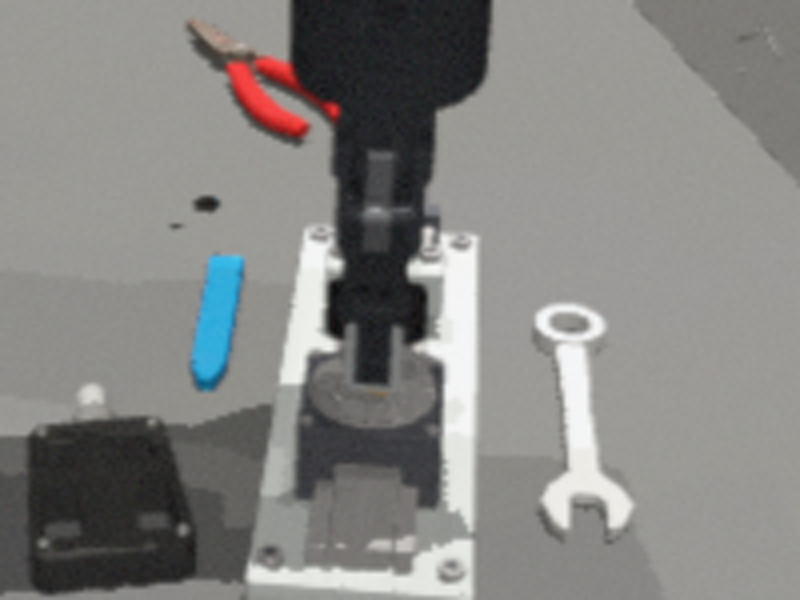

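Emit:
{"method": "arm_command", "body": {
  "deltas": [
    [-0.5, 0, 0, 0, 0, 0, 0],
    [-0.75, 0, 0, 0, 0, 0, 0],
    [-1, 0, 0, 0, 0, 0, 0],
    [-1, 0, 0, 0, 0, 0, 0],
    [-1, 0, 0, 0, 0, 0, 0],
    [-1, 0, 0, 0, 0, 0, 0]
  ],
  "newtons": 30
}}

```text
clock: 3.5
position: [0.539, -0.1457, 0.0885]
tool_rot: [-3.141, -0.001, -0.296]
force: [-1.0, 2.5, 6.5]
grip_width: 0.0127
```

```bash
python3 -c "
from h import *
tgt([.5386,-.1463,.089],-.2945)"
```

```text
t 3.5 p [ 0.539  -0.1457  0.0885] rpy [-3.1412e+00 -1.1000e-03 -2.9580e-01] q [ 0.21  0.64 -0.07  1.9   0.08  0.61 -1.78] F [-1.   2.5  6.5] M [ 0.4   0.17 -0.04] g 0.0127
shift [-0.001  0.005 -0.003] turn [-0.001 -0.001 -0.002]
```

Emit:
{"method": "arm_command", "body": {
  "deltas": [
    [-1, 0, 0, -0.025, 0, 0, 0],
    [-1, 0, 0, -0.05, 0, 0, 0],
    [-1, 0, 0, -0.075, 0, 0, 0],
    [-1, 0, 0, -0.075, 0, 0, 0],
    [-1, 0, 0, -0.075, 0, 0, 0]
  ]
}}

```text
clock: 4.12
position: [0.5389, -0.1456, 0.0992]
tool_rot: [-3.141, -0.001, -0.296]
force: [5.3, 3.2, -8.5]
grip_width: 0.0126
```

```bash
python3 -c "
from h import *
tgt([.539,-.1457,.0995],-.2945)"
```

```text
t 4.125 p [ 0.5389 -0.1456  0.0992] rpy [-3.1412e+00 -7.0000e-04 -2.9580e-01] q [ 0.21  0.62 -0.08  1.89  0.07  0.63 -1.78] F [ 5.3  3.2 -8.5] M [ 0.5  -1.22 -0.04] g 0.0126
shift [ 0.001  0.    -0.002] turn [-0.    -0.001 -0.002]
```

Emit:
{"method": "arm_command", "body": {
  "deltas": [
    [-1, 0, 0, -0.006, 0, 0, 0],
    [-1, 0, 0, -0.006, 0, 0, -0.1],
    [-1, 0, 0, -0.006, 0, 0, -0.2],
    [-1, 0, 0, -0.006, 0, 0, -0.2]
  ]
}}

```text
clock: 4.62
position: [0.5389, -0.1455, 0.0999]
tool_rot: [-3.141, -0.001, -0.137]
force: [4.8, 3.9, -7.9]
grip_width: 0.0124
```

```bash
python3 -c "
from h import *
tgt([.539,-.1457,.0995],-.2945+.663)"
```

```text
t 4.625 p [ 0.5389 -0.1455  0.0999] rpy [-3.141e+00 -6.000e-04 -1.374e-01] q [ 0.24  0.62 -0.12  1.89  0.12  0.64 -1.65] F [ 4.8  3.9 -7.9] M [ 0.76 -1.3  -0.02] g 0.0124
shift [0.001 0.001 0.003] turn [-0.001 -0.001 -0.644]
```

Emit:
{"method": "arm_command", "body": {
  "deltas": [
    [-1, 0, 0, 0, 0, 0, -0.2],
    [-1, 0, 0, 0, 0, 0, -0.4],
    [-1, 0, 0, 0, 0, 0, -0.6],
    [-1, 0, 0, 0, 0, 0, -0.64],
    [-1, 0, 0, 0, 0, 0, -0.64]
  ]
}}

```text
clock: 5.25
position: [0.5388, -0.145, 0.0999]
tool_rot: [-3.141, -0.001, 0.365]
force: [5.3, 6.7, -7.8]
grip_width: 0.0126
```

```bash
python3 -c "
from h import *
import cv2
tgt([.539,-.1457,.0985],-.2945+.663)
for n,s in(('side',np.s_[180:330,270:470]),):
    cv2.imwrite(f'pics/{n}3.png',cv2.resize(cams.grab_frame(n)[s],None,fx=4,fy=4,interpolation=cv2.INTER_CUBIC))
"
```

```text
t 5.25 p [ 0.5388 -0.145   0.0999] rpy [-3.1407e+00 -9.0000e-04  3.6480e-01] q [ 0.34  0.63 -0.25  1.88  0.24  0.66 -1.27] F [ 5.3  6.7 -7.8] M [ 1.48 -1.28 -0.02] g 0.0126
shift [-0.     0.005  0.009] turn [-0.001 -0.001 -0.005]
```

View pics/side3.png

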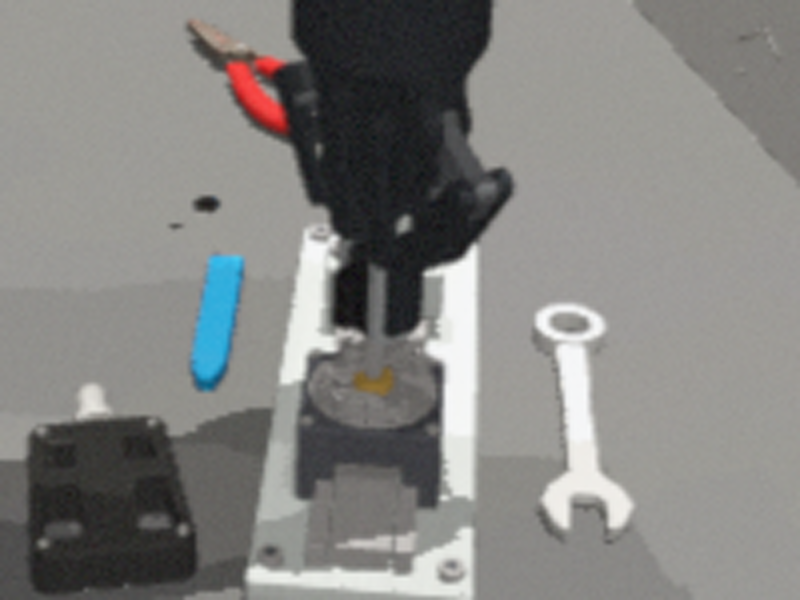

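Emit:
{"method": "arm_command", "body": {
  "deltas": [
    [-1, 0.004, -0.002, 0.008, 0, 0, 0],
    [-1, 0.004, -0.002, 0.014, 0, 0, 0],
    [-1, 0.004, -0.002, 0.014, 0, 0, 0]
  ]
}}

```text
clock: 5.68
position: [0.5389, -0.1449, 0.0977]
tool_rot: [-3.141, -0.0, 0.364]
force: [4.4, 4.7, -7.5]
grip_width: 0.0122
```

Emit:
{"method": "arm_command", "body": {
  "deltas": [
    [-1, 0, 0, 0.005, 0, 0, 0],
    [-1, 0, 0, 0.005, 0, 0, 0]
  ]
}}

```text
clock: 5.92
position: [0.539, -0.1449, 0.0973]
tool_rot: [-3.141, -0.0, 0.364]
force: [1.3, 6.1, 0.1]
grip_width: 0.0126
```

```bash
python3 -c "
from h import *
tgt([.539,-.1457,.0985],-.2945+.663)
"
```

```text
t 5.925 p [ 0.539  -0.1449  0.0973] rpy [-3.1412e+00 -2.0000e-04  3.6400e-01] q [ 0.34  0.63 -0.25  1.88  0.24  0.65 -1.27] F [1.3 6.1 0.1] M [ 1.17 -0.25 -0.01] g 0.0126
shift [-0.002  0.005 -0.008] turn [-0.    -0.    -0.006]
```

Emit:
{"method": "arm_command", "body": {
  "deltas": [
    [-1, 0, 0, 0.004, 0, 0, 0],
    [-1, 0, 0, 0.004, 0, 0, -0.033],
    [-1, 0, 0, 0.004, 0, 0, -0.067]
  ]
}}

```text
clock: 6.3
position: [0.539, -0.1449, 0.0968]
tool_rot: [-3.141, -0.0, 0.418]
force: [2.7, 5.8, -7.2]
grip_width: 0.0122
```

```bash
python3 -c "
from h import *
tgt([.539,-.1457,.0985],-.2945+.663)
"
```

```text
t 6.3 p [ 0.539  -0.1449  0.0968] rpy [-3.1413e+00 -2.0000e-04  4.1750e-01] q [ 0.35  0.63 -0.27  1.88  0.26  0.66 -1.23] F [ 2.7  5.8 -7.2] M [ 1.08 -0.66  0.05] g 0.0122
shift [-0.002  0.005 -0.011] turn [-0.    -0.     0.062]
```

Emit:
{"method": "arm_command", "body": {
  "deltas": [
    [-1, 0, 0, 0, 0, 0, -0.033],
    [-1, 0, 0, 0, 0, 0, -0.067]
  ]
}}

```text
clock: 6.55
position: [0.5389, -0.1448, 0.0964]
tool_rot: [-3.141, -0.0, 0.47]
force: [2.6, 6.8, -7.2]
grip_width: 0.0129
```

```bash
python3 -c "
from h import *
tgt([.539,-.1457,.0985],-.2945+.663)
"
```

```text
t 6.55 p [ 0.5389 -0.1448  0.0964] rpy [-3.1409e+00 -1.0000e-04  4.7020e-01] q [ 0.36  0.64 -0.28  1.88  0.27  0.66 -1.19] F [ 2.6  6.8 -7.2] M [ 1.22 -0.78  0.03] g 0.0129
shift [-0.002  0.006 -0.014] turn [-0.001 -0.     0.13 ]
```

Emit:
{"method": "arm_command", "body": {
  "deltas": [
    [-1, 0, 0, 0.005, 0, 0, 0],
    [-1, 0, 0, 0.01, 0, 0, 0],
    [-1, 0, 0, 0.01, 0, 0, 0]
  ]
}}

```text
clock: 6.92
position: [0.5389, -0.1448, 0.0948]
tool_rot: [-3.141, -0.0, 0.469]
force: [2.7, 4.4, -6.4]
grip_width: 0.0127
```

```bash
python3 -c "
from h import *
tgt([.539,-.1457,.0985],-.2945+.663)
"
```

```text
t 6.925 p [ 0.5389 -0.1448  0.0948] rpy [-3.1409 -0.      0.4693] q [ 0.36  0.64 -0.28  1.88  0.27  0.66 -1.19] F [ 2.7  4.4 -6.4] M [ 1.15 -0.77 -0.  ] g 0.0127
shift [-0.002  0.006 -0.024] turn [-0.001  0.     0.128]
```

Emit:
{"method": "arm_command", "body": {
  "deltas": [
    [-1, 0, 0, 0.004, 0, 0, 0],
    [-1, 0, 0, 0.004, 0, 0, 0]
  ]
}}

```text
clock: 7.18
position: [0.5389, -0.1448, 0.0946]
tool_rot: [-3.141, -0.0, 0.469]
force: [2.1, 6.1, -1.4]
grip_width: 0.0127
```

Emit:
{"method": "arm_command", "body": {
  "deltas": [
    [-1, 0, 0, 0.003, 0, 0, 0],
    [-1, 0, 0, 0.003, 0, 0, 0]
  ]
}}

```text
clock: 7.42
position: [0.539, -0.1448, 0.0944]
tool_rot: [-3.141, -0.0, 0.469]
force: [-0.7, 6.8, 5.1]
grip_width: 0.0125
```

```bash
python3 -c "
from h import *
tgt([.539,-.1457,.0985],-.2945+.663)
"
```

```text
t 7.425 p [ 0.539  -0.1448  0.0944] rpy [-3.1413e+00 -2.0000e-04  4.6940e-01] q [ 0.36  0.64 -0.28  1.89  0.27  0.65 -1.19] F [-0.7  6.8  5.1] M [ 1.41  0.12 -0.03] g 0.0125
shift [-0.003  0.006 -0.027] turn [-0.    -0.     0.129]
```

The pin is seated 3 mm below the land, with almost no torque on the knob. I'll take the load off and release.

Emit:
{"method": "arm_command", "body": {
  "deltas": [
    [-1, 0, 0, -0.003, 0, 0, 0],
    [-0.5, 0, 0, -0.003, 0, 0, 0],
    [-0.2, 0, 0, -0.003, 0, 0, 0],
    [0, 0, 0, -0.003, 0, 0, 0],
    [0, 0, 0, -0.003, 0, 0, 0],
    [0, 0, 0, -0.003, 0, 0, 0]
  ]
}}

```text
clock: 8.18
position: [0.5389, -0.1454, 0.0944]
tool_rot: [-3.142, 0.0, 0.469]
force: [0.2, 0.3, -0.5]
grip_width: 0.043
```

Emit:
{"method": "arm_command", "body": {
  "deltas": [
    [0, 0, 0, -0.15, 0, 0, 0],
    [0, 0, 0, -0.3, 0, 0, 0],
    [0, 0, 0, -0.45, 0, 0, 0],
    [0, 0, 0, -0.45, 0, 0, 0]
  ]
}}

```text
clock: 8.68
position: [0.5397, -0.1456, 0.1633]
tool_rot: [3.14, -0.002, 0.469]
force: [0.6, -0.4, -0.9]
grip_width: 0.0428
```

```bash
python3 -c "
from h import *
import cv2
tgt([.5708,-.041,.16],-.2945)
for n,s in(('side',np.s_[180:330,270:470]),):
    cv2.imwrite(f'pics/{n}4.png',cv2.resize(cams.grab_frame(n)[s],None,fx=4,fy=4,interpolation=cv2.INTER_CUBIC))
"
```

```text
t 8.675 p [ 0.5397 -0.1456  0.1633] rpy [ 3.1399e+00 -1.9000e-03  4.6880e-01] q [ 0.39  0.54 -0.31  1.84  0.22  0.79 -1.15] F [ 0.6 -0.4 -0.9] M [-0.05 -0.   -0.01] g 0.0428
shift [ 0.5   -0.528  0.022] turn [ 0.001 -0.003  0.972]
```

View pics/side4.png

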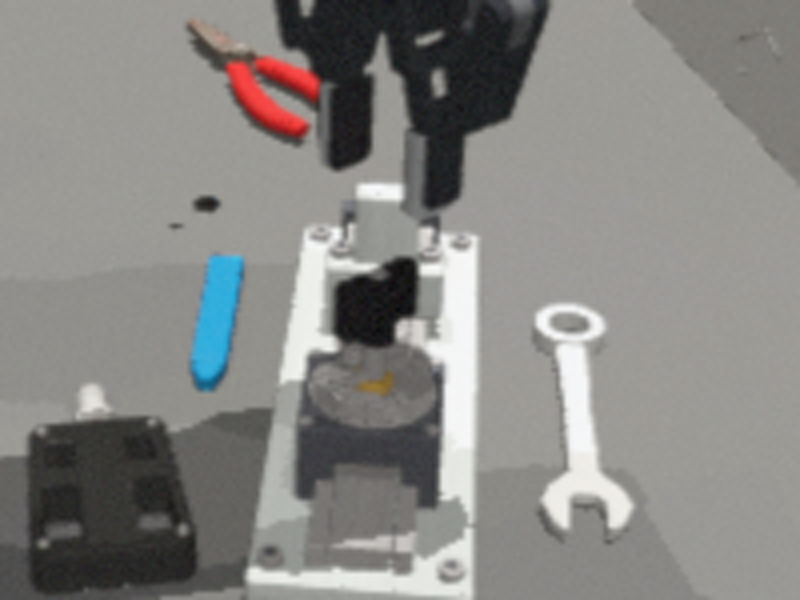

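Emit:
{"method": "arm_command", "body": {
  "deltas": [
    [0, 0.15, -0.15, 0, 0, 0, 0.2],
    [0, 0.3, -0.3, 0, 0, 0, 0.4],
    [0, 0.45, -0.45, 0, 0, 0, 0.6],
    [0, 0.5, -0.525, 0, 0, 0, 0.8],
    [0, 0.5, -0.525, 0, 0, 0, 0.97],
    [0, 0.5, -0.525, 0, 0, 0, 0.97],
    [0, 0.5, -0.525, 0, 0, 0, 0.97]
  ]
}}

```text
clock: 9.6
position: [0.57, -0.0414, 0.1614]
tool_rot: [3.141, 0.001, -0.29]
force: [0.1, -0.6, 0.1]
grip_width: 0.0424
```

```bash
python3 -c "
from h import *
import cv2
tgt([.5708,-.041,.072],-.2945)
for n,s in(('top',np.s_[150:300,270:470]),('side',np.s_[180:330,270:470]),):
    cv2.imwrite(f'pics/{n}5.png',cv2.resize(cams.grab_frame(n)[s],None,fx=4,fy=4,interpolation=cv2.INTER_CUBIC))
"
```

```text
t 9.6 p [ 0.57   -0.0414  0.1614] rpy [ 3.1413e+00  7.0000e-04 -2.8990e-01] q [ 0.06  0.55 -0.12  1.82  0.09  0.78 -1.97] F [ 0.1 -0.6  0.1] M [-0.01  0.   -0.04] g 0.0424
shift [ 0.005 -0.004  0.596] turn [0.    0.001 0.006]
```

View pics/side5.png

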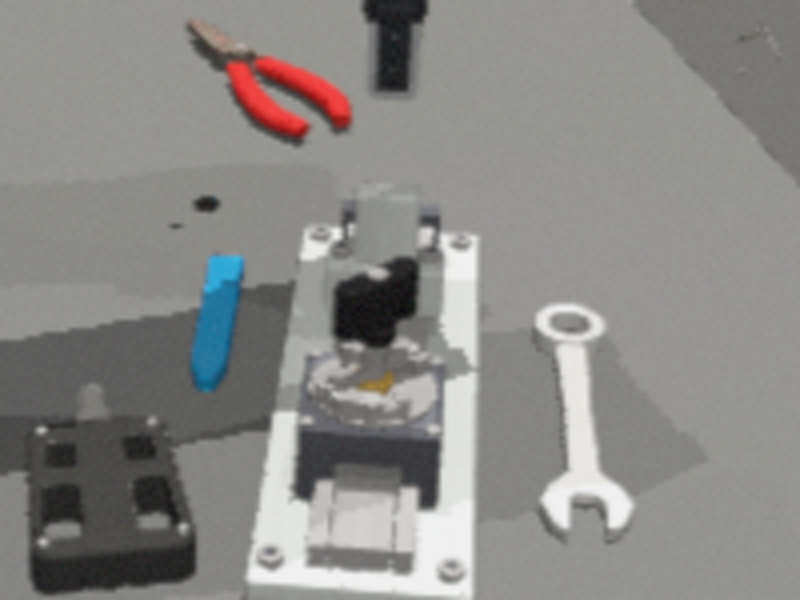

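View pics/top5.png

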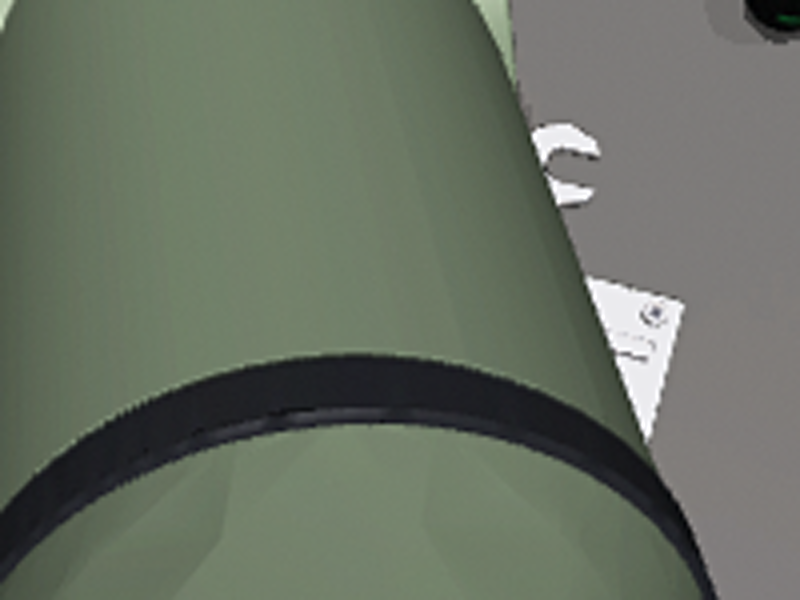

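The side view shows the knob resting turned at (377,300) and the tab at (388,215), with the gripper at column 392. I'll go down onto the tab.

Emit:
{"method": "arm_command", "body": {
  "deltas": [
    [0, 0.005, -0.004, 0.15, 0, 0, 0],
    [0, 0.005, -0.004, 0.3, 0, 0, 0],
    [0, 0.005, -0.004, 0.45, 0, 0, 0],
    [0, 0.005, -0.004, 0.595, 0, 0, 0],
    [0, 0.005, -0.004, 0.595, 0, 0, 0],
    [-0.5, 0.005, -0.004, 0.595, 0, 0, 0],
    [-1, 0.005, -0.004, 0.595, 0, 0, 0],
    [-1, 0.005, -0.004, 0.595, 0, 0, 0]
  ]
}}

```text
clock: 10.7
position: [0.5718, -0.0405, 0.0737]
tool_rot: [-3.141, -0.002, -0.293]
force: [-1.0, 3.8, 8.3]
grip_width: 0.0136
```

Emit:
{"method": "arm_command", "body": {
  "deltas": [
    [-1, 0, 0, 0, 0, 0, 0],
    [-1, 0, 0, 0, 0, 0, 0]
  ]
}}

```text
clock: 10.95
position: [0.5718, -0.0405, 0.0736]
tool_rot: [-3.141, -0.001, -0.293]
force: [0.3, 3.0, 7.7]
grip_width: 0.0139
```

```bash
python3 -c "
from h import *
tgt([.5708+.061*np.sin(.2945),-.041+.061*np.cos(.2945),.072],-.2945)
"
```

```text
t 10.95 p [ 0.5718 -0.0405  0.0736] rpy [-3.1408e+00 -1.5000e-03 -2.9270e-01] q [ 0.04  0.68 -0.11  1.86  0.12  0.61 -2.  ] F [0.3 3.  7.7] M [ 0.53  0.15 -0.26] g 0.0139
shift [-0.005 -0.402  0.011] turn [-0.001 -0.002  0.002]
```

Emit:
{"method": "arm_command", "body": {
  "deltas": [
    [-1, 0, -0.015, 0, 0, 0, 0],
    [-1, 0, -0.03, 0, 0, 0, 0],
    [-1, 0, -0.03, 0, 0, 0, 0]
  ]
}}

```text
clock: 11.32
position: [0.5729, -0.0369, 0.0737]
tool_rot: [3.142, -0.001, -0.293]
force: [-1.5, -0.3, 9.0]
grip_width: 0.0134
```

Emit:
{"method": "arm_command", "body": {
  "deltas": [
    [-1, 0, -0.05, 0, 0, 0, 0],
    [-1, 0, -0.1, 0, 0, 0, 0],
    [-1, 0, -0.15, 0, 0, 0, 0],
    [-1, 0, -0.2, 0, 0, 0, 0],
    [-1, 0, -0.25, 0, 0, 0, 0],
    [-1, 0, -0.3, 0, 0, 0, 0],
    [-1, 0, -0.34, 0, 0, 0, 0],
    [-1, 0, -0.34, 0, 0, 0, 0]
  ]
}}

```text
clock: 12.32
position: [0.5882, 0.0126, 0.0737]
tool_rot: [-3.141, -0.002, -0.293]
force: [2.1, 1.8, 5.9]
grip_width: 0.013
```

Emit:
{"method": "arm_command", "body": {
  "deltas": [
    [-1, 0, -0.015, 0, 0, 0, 0],
    [-1, 0, -0.03, 0, 0, 0, 0],
    [-1, 0, -0.03, 0, 0, 0, 0]
  ]
}}

```text
clock: 12.7
position: [0.5893, 0.0162, 0.0737]
tool_rot: [-3.141, -0.002, -0.293]
force: [1.5, -1.8, 6.3]
grip_width: 0.0133
```

```bash
python3 -c "
from h import *
tgt([.5718+.061*np.sin(.2945),-.0405+.061*np.cos(.2945),.072],-.2945)
"
```

```text
t 12.7 p [0.5893 0.0162 0.0737] rpy [-3.1414e+00 -2.0000e-03 -2.9320e-01] q [-0.06  0.7  -0.1   1.82  0.11  0.63 -2.09] F [ 1.5 -1.8  6.3] M [-0.28 -0.16 -0.2 ] g 0.0133
shift [-0.002 -0.011  0.011] turn [-0.    -0.002  0.002]
```

Emit:
{"method": "arm_command", "body": {
  "deltas": [
    [-1, 0, -0.01, 0, 0, 0, 0],
    [-1, 0, -0.01, 0, 0, 0, 0]
  ]
}}

```text
clock: 12.95
position: [0.5895, 0.0169, 0.0736]
tool_rot: [3.141, -0.002, -0.294]
force: [-0.2, -4.8, 7.6]
grip_width: 0.0134
```

Emit:
{"method": "arm_command", "body": {
  "deltas": [
    [-1, 0, -0.006, 0, 0, 0, 0],
    [-1, 0, -0.006, 0, 0, 0, 0]
  ]
}}

```text
clock: 13.2
position: [0.5896, 0.017, 0.0736]
tool_rot: [3.14, -0.002, -0.294]
force: [-0.6, -8.5, 9.3]
grip_width: 0.0137
```

The force climbs with no more travel, so the jaw is against the end stop. I'll release and retreat.

Emit:
{"method": "arm_command", "body": {
  "deltas": [
    [-1, 0, 0.003, 0, 0, 0, 0],
    [-0.5, 0, 0.003, 0, 0, 0, 0],
    [-0.2, 0, 0.003, 0, 0, 0, 0],
    [0, 0, 0.003, 0, 0, 0, 0],
    [0, 0, 0.003, 0, 0, 0, 0],
    [0, 0, 0.003, 0, 0, 0, 0]
  ]
}}

```text
clock: 13.95
position: [0.589, 0.0185, 0.0726]
tool_rot: [-3.142, 0.0, -0.293]
force: [-0.6, 0.5, 0.1]
grip_width: 0.0426
```

Emit:
{"method": "arm_command", "body": {
  "deltas": [
    [0, 0, 0, -0.2, 0, 0, 0],
    [0, 0, 0, -0.5, 0, 0, 0],
    [0, 0, 0, -0.9, 0, 0, 0],
    [0, 0, 0, -0.9, 0, 0, 0]
  ]
}}

```text
clock: 14.45
position: [0.591, 0.0185, 0.2121]
tool_rot: [-3.139, -0.006, -0.293]
force: [-0.1, 0.2, -0.3]
grip_width: 0.0429
```

Emit:
{"method": "arm_command", "body": {
  "deltas": [
    [0, 0, -0.4, 0, 0, 0, 0],
    [0, 0, -0.8, 0, 0, 0, 0],
    [0, 0, -1, 0, 0, 0, 0],
    [0, 0, -1, 0, 0, 0, 0]
  ]
}}

```text
clock: 14.95
position: [0.6319, 0.165, 0.2066]
tool_rot: [-3.141, 0.001, -0.289]
force: [-0.3, -0.6, -0.0]
grip_width: 0.0426
```

Emit:
{"method": "arm_command", "body": {
  "deltas": [
    [0, 0, -0.4, 0, 0, 0, 0],
    [0, 0, -0.8, 0, 0, 0, 0],
    [0, 0, -1, 0, 0, 0, 0],
    [0, 0, -1, 0, 0, 0, 0]
  ]
}}

```text
clock: 15.45
position: [0.6751, 0.3074, 0.2064]
tool_rot: [3.141, 0.001, -0.291]
force: [0.5, -0.5, -0.6]
grip_width: 0.043
```

```bash
python3 -c "
from h import *
import cv2
tgt([.5708,-.041,.072],-.2945)
for n,s in(('top',np.s_[150:300,270:470]),('side',np.s_[180:330,270:470]),):
    cv2.imwrite(f'pics/{n}6.png',cv2.resize(cams.grab_frame(n)[s],None,fx=4,fy=4,interpolation=cv2.INTER_CUBIC))
"
```

```text
t 15.45 p [0.6751 0.3074 0.2064] rpy [ 3.1413e+00  1.2000e-03 -2.9060e-01] q [-0.45  0.76 -0.11  1.27  0.09  1.12 -2.43] F [ 0.5 -0.5 -0.6] M [-0.04 -0.02 -0.  ] g 0.043
shift [0.    2.424 0.897] turn [0.    0.002 0.005]
```

View pics/side6.png

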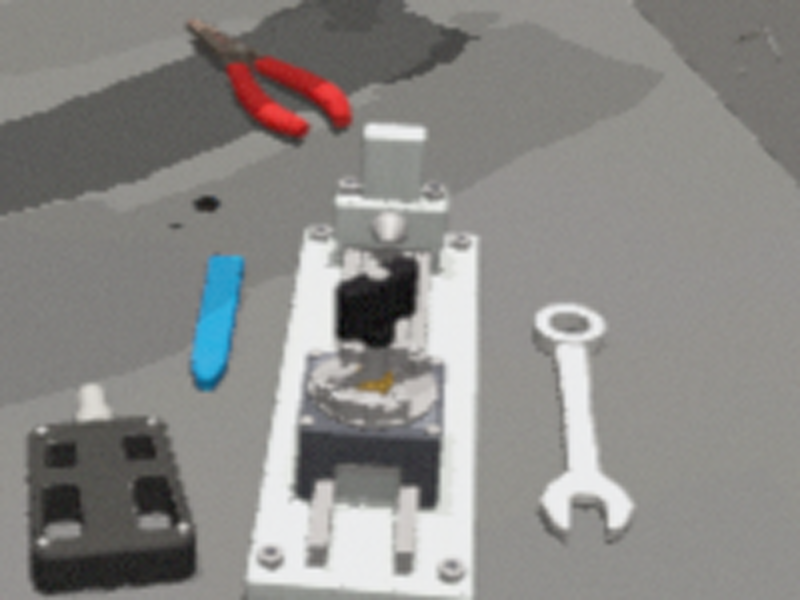

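View pics/top6.png

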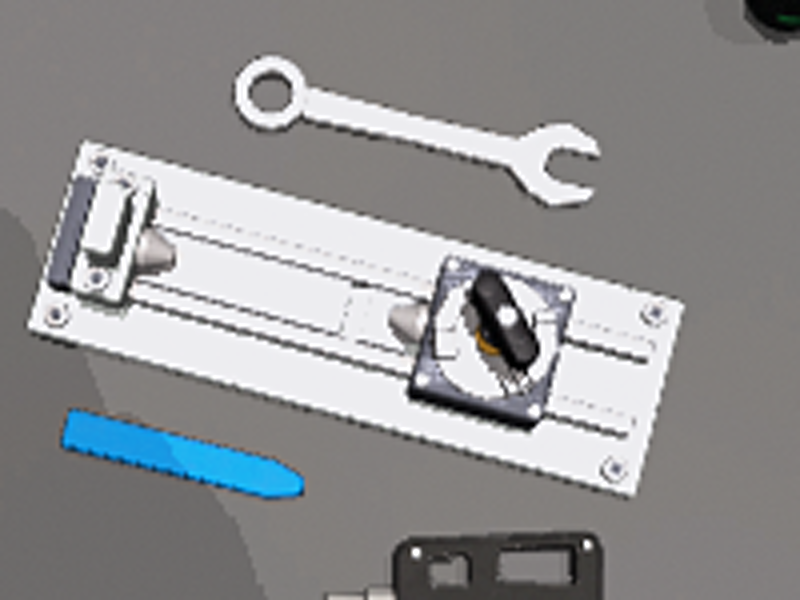

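In the top view the jaw at (115,235) is against the stop bar at (72,230). The knob at (505,315) is still turned, and the bystanders haven't moved. I'll hand the job in.

```bash
python3 -c "
from workcell import job
print(job.job_done())"
```

```text
the job is handed in; nothing more can be done
None
```

The plunger is parked in its rest notch and the jaw is fully open against its end stop. I handed the job in at about 15.5 s of the 67 s allowed; it gave no verdict.

- **Plunger:** I lifted the knob about 11 mm and twisted it counter-clockwise. I felt the land at about 38° and dropped the pin into the notch at about 44°. The pin seated 3 mm below the land, which matches a lift of 0.006. Measured torque about the knob's axis stayed within 0.05 N m. I did not twist against the notch walls to feel them; the 3 mm drop is my evidence for the notch.
- **Jaw:** It moved about 60 mm and slid past the second index hole without catching. At the end the force rose to about 8.5 N with no more travel, so I took that as the stop.
- **Last checks:** The final pictures show the knob still turned, the jaw against the stop bar, and the pedal, spanner and tyre lever where they lay. The gripper is clear of everything. No check failed; the only disagreement was early on, when the two cameras placed the fixture about 6 mm apart along y. I used the top camera's position, since it matched the knob in both views and both grasps were good.

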